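Fish the brass knob collar out of the thimble case

TASK

The flat brass collar of the cabinet's glass knob has slipped behind the fixed front pane of the little glass display case. Take the long hook from its silver rest, reach it in under the pane and, keeping the hook light on the glass, draw the collar out over the raised bead until it lies flat in the open on the front of the glass shelf; then lay the hook back on its rest. Do not touch the collar with the fingers, do not strain the glass, and leave the thimbles, egg, bird and cabinet door as they are.

Things in the scene. Friction and masses are not known exactly. Their poses are not given: they have to be found in the camera images.
- case: Clear glass display case with brass edges, fixed on a pale glass shelf plate. Origin: on the plate's face below the middle of the front pane; x points into the case (away from the robot), y along the pane, z up. Plate's face: 12 to 18 mm above the work surface, x -115 to +140, y -140 to +140 mm. Glass sides (y +-135), back (x 130), roof (top z 125). Rigid; bears a light touch only (few newtons).
- guard_edge (a point): Middle of the lower edge of the fixed front pane (the guard), 66 mm above the plate; axes as the case. Pane and brass edge 7 mm thick, up to 120 mm above the plate. The way in is the gap below, between posts at y +-135 mm. On the plate right below the pane, along y, lies a hand-made glass bead: a smooth low rib, up to 48 mm wide (x +-24); its height is 1.5 to 6 mm and must be felt.
- rose_mid (a point): Centre (half-way up) of the dropped brass collar: a flat ring, 40 mm outside diameter, 16 mm hole, 4 mm thick, about 35 g; z is the ring's axis. It starts lying flat on the shelf plate, 48 to 65 mm behind the front pane.
- rod_grip (a point): Centre of the long hook's handle: 100 mm long (along x), 16 wide (y, flat sides), 24 high. x points to the working end, z up. From its front end a 6 mm steel wire shank runs on, then down: round tip at x 140, 34 mm below the axis. It is hand-bent by up to 0.08 rad up or down at the handle's end (tip up to 7 mm too high or low): feel for the tip. Stiff; 150 g, balance 20 mm ahead.
- rest_mid (a point): Fixed silver rest of the hook: point midway between the tops of its two cross bars, 40 mm above the work surface. Bars (7 mm thick, along y) at x -40 and +40 mm; horns at y -22 and +22 mm rise 18 mm above the bars, 36 mm clear between them. The hook lies on both bars, pointing along about +x, handle centre 12 mm above this point (within 10 mm sideways), bent end hanging free.
- lavender_mid (a point): Centre of the lavender porcelain thimble, 25 mm high, 19 mm wide, standing on the shelf plate to one side. Leave alone.
- gilt_mid (a point): Centre of the gilt brass thimble, 25 mm high, 19 mm wide, standing on the shelf plate to one side. Leave alone.
- egg_mid (a point): Centre of the black onyx egg on its gilt foot, 51 mm high, 35 mm wide, on the roof of the case. Leave alone.
- bird_mid (a point): Centre of the frosted crystal bird, 51 mm high, about 70 mm long, on the roof of the case. Leave alone.
- cab_door0_handle (a point): Cut glass knob of the mahogany cabinet's door, which stands ajar. Leave alone.
Things that resemble listed ones, but are neither listed nor needed, are in the scene too. There is more than one size of the part that bears rod_grip; the job needs the smaller. What is shaped like the part that bears rest_mid but red is not meant.

How it is judged:
By the outcome, as a careful person would: the job done as asked, in the order asked, and still so for the second after the job is handed in, with the robot touching nothing.
It also fails if it takes over 72 s, if anything falls off the work surface, if the arm or the gripper's body presses on something with over 40 N, if the wrist force passes 120 N, or if a joint passes its speed limit or range.

ROBOT

A 6-joint arm with a two-finger parallel gripper is mounted at the origin on the work surface. World frame = base frame: x ahead of the robot, y to its left, z up, the work surface at z = 0. Lengths are in m, angles in rad, forces in N, time in s.
With the tool pointing down it reaches from about 0.35 to 0.925 m from the base axis. Payload 6.4 kg.
Tool frame: the origin (TCP) lies at the centre of the arm's flange, where the gripper is bolted on; the fingertips stand 173 mm ahead of it and the grasp point (between the pads) lies 155 mm ahead of it; z points along the fingers, y is the line along which they close (so a half turn about z gives the same grasp; the last joint's range is limited). The gripper opens to 85 mm and grips with 20 to 120 N. Pads are 22 mm wide; open, the fingers measure 114 mm over their backs; the gripper's body (76 mm by 85 mm) begins 54 mm behind the grasp point. The pads swing forward as they close: fully open they stand 13 mm farther back than shut.
Start: joints at [-1.413, 0.245, 1.558, -0, 1.339, -0.174], TCP at [0.212, -0.615, 0.405] pointing down, gripper open.
Joint ranges: [-3.13, 3.13], [-1.02, 2.26], [0.13, 2.54], [-0.95, 4.09], [0.21, 2.88], [-2.74, 2.74]. Speed limits (rad/s): [2.57, 2.57, 3.14, 3.14, 3.14, 3.14].

INTERFACE

Orientations are given as a unit quaternion [w, x, y, z].
In Python, from plant import arm gives the robot as it stands.
- The arm moves only by the shell command python3 -m creep 'ROWS' [FORCE]. ROWS is JSON, a list that holds one entry, the list of rows, each a list of 5 numbers: the opening in per cent of the stroke, from 0 (shut) to 100 (fully open), then the shift along the tool's x, y, z in cm, then the turn about the tool's z in degrees. A call has 1 to 5 rows; each row is the pose to reach, as a shift and turn from the pose commanded when the call began, along the tool's axes at that moment; what a row does not reach only later rows make up. A row lasts 1/10 s, in which the tool goes at most 50 mm and 8.59 degrees, less where a joint would pass 70% of its speed; a pose out of reach is approached as far as the arm can. A call with a gripper value outside its range is refused whole. The fingers move at their own pace and stop on an object; FORCE is the grip in N (left out, the last holds). Time passes only in rows, so rows that repeat a pose let the fingers close. It gives the time, the measured TCP pose, the force, the opening and the grip force at its end, in the units of the state.
- arm.state(): the state, without advancing time (a new reading comes with each control period).
- arm.get_image(name): name is "side" or "top"; returns the picture (420x560x3 uint8, blue, green, red); there is no depth.
- arm.camera_model(name): a dict with "fov_y" (degrees; the focal length in pixels is half the picture's height over the tangent of half this angle, whatever the lens; pixels are square), "cx", "cy" (the principal point, pixels), "rvec" (rotation vector, rad) and "tvec" (3), from world to camera coordinates, as OpenCV has them. Camera axes: x right, y down, z forward; pixel columns grow to the right and rows downward; lengths in m; the calibration is good to about 2 mm. A picture is of the moment at which its call begins. camera_model takes no time and is no camera call.
- arm.sign_off(): hands the job in; it is judged then, once.
The state is a dict: "t": time; "joint_positions": joint angles; "joint_vel": joint speeds; "tau": joint torques, N m; "tcp_pos": TCP position; "orientation": TCP orientation; "ft_force": force on the tool from outside, world axes, zero at the start; "wrist_torque": the same for the moment, N m; "grip_width": opening from 0.0 (shut) to 1.0 (fully open); "grip_force": force on a finger pad.
Only numpy, scipy, OpenCV 4.12 (cv2) and the standard library are available. Lean on these libraries where they do the work, as an engineer would, in place of code of your own. Each camera call takes 0.05 s, during which the arm holds its last target. There are 200 camera calls.

## Working session

There is one attempt and no reset: what is moved stays moved. The work goes in short steps, Python scripts to look and compute and a shell command to move; the robot and the scene stay as the last step left them, time stands still between calls to the robot, and variables do not carry over. Pictures are saved under pics/ and viewed, at most 10 in all, crops included, and the job is handed in when it is done.

```bash
ls; mkdir -p pics; cat > h.py <<'E'
import numpy as np, cv2
from plant import arm
def cam(n):
    m=arm.camera_model(n); f=210/np.tan(np.radians(m["fov_y"])/2)
    K=np.array([[f,0,m["cx"]],[0,f,m["cy"]],[0,0,1]]); R=cv2.Rodrigues(np.array(m["rvec"],float))[0]; t=np.array(m["tvec"],float).ravel()
    return K,R,t,m
def ray(n,u,v):
    K,R,t,m=cam(n); d=R.T@np.linalg.inv(K)@np.array([u,v,1.]); return -R.T@t,d/np.linalg.norm(d)
def onz(n,u,v,z):
    o,d=ray(n,u,v); return o+d*(z-o[2])/d[2]
def tri(a,b):
    o1,d1=ray("top",*a);o2,d2=ray("side",*b)
    s=np.linalg.lstsq(np.c_[d1,-d2],o2-o1,rcond=None)[0]; p,q=o1+d1*s[0],o2+d2*s[1]; return (p+q)/2,np.linalg.norm(p-q)
def proj(n,p):
    K,R,t,m=cam(n); c=K@(R@np.asarray(p,float)+t); return c[:2]/c[2]
E
python3 - <<'E'
from h import *
for n in("top","side"):
    im=arm.get_image(n); cv2.imwrite(f"pics/{n}0.png",im); print(arm.camera_model(n), ray(n,280,210))
print(arm.state())
E
```

```text
pics
{'fov_y': 53.95312924034149, 'cx': 282.6547395942782, 'cy': 203.99963502837312, 'rvec': array([ 2.18284753, -2.16867313,  0.0966431 ]), 'tvec': array([0.01346311, 0.59494739, 1.37196974])} (array([0.47056041, 0.01663288, 1.41941568]), array([ 0.07433648,  0.00684399, -0.99720973]))
{'fov_y': 53.247596235199524, 'cx': 274.12264549303796, 'cy': 207.50683202707884, 'rvec': array([ 0.6708275 , -2.42532721,  1.3755631 ]), 'tvec': array([0.52743498, 0.28371948, 0.92691281])} (array([0.10845654, 0.82743319, 0.72211027]), array([ 0.43527735, -0.73749818, -0.51636233]))
{'t': 0.1, 'joint_positions': array([-1.41311507e+00,  2.45745726e-01,  1.55890690e+00,  1.52499764e-05,
        1.33868458e+00, -1.74095169e-01]), 'joint_vel': array([ 0.00069039, -0.00106369, -0.0026834 ,  0.00114417,  0.00120232,
        0.00012986]), 'tau': array([-4.52827871e-04, -4.30670035e+01, -3.27129042e+01, -1.07566448e-04,
        2.83225425e-03, -2.37102071e-08]), 'tcp_pos': array([ 0.21169705, -0.61434358,  0.40368134]), 'orientation': array([-8.72186894e-04,  9.86271991e-01,  1.65126615e-01,  1.45773860e-05]), 'ft_force': array([ 0.58355789, -0.42606127, -0.11017541]), 'wrist_torque': array([ 0.00500881,  0.02660341, -0.03644964]), 'grip_force': 0.0, 'grip_width': 0.9984631753431341}
```

View pics/top0.png

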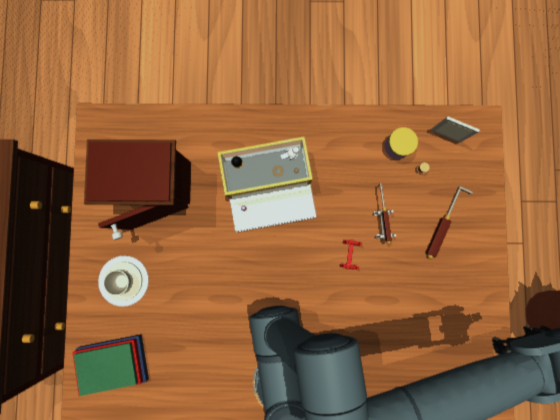

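View pics/side0.png

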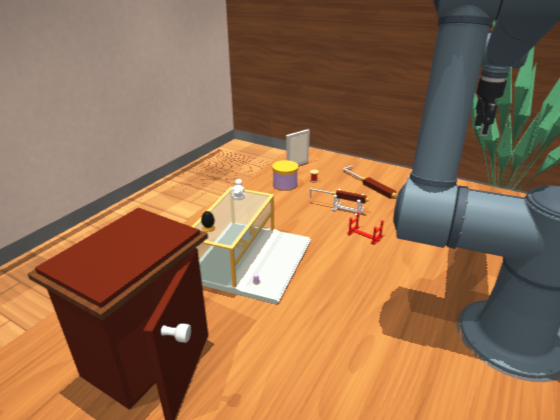

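The top picture shows the case at (265,168), its plate's front at (273,208) and the collar ring seen through the roof at about (278,171). The lavender thimble is at (243,208). Candidates for the hook are the small one on the silver rest at (385,225) and a bigger loose one at (440,235). Candidates for the rest are the silver one at (385,225) and the red one at (350,255). I choose the small hook on the silver rest, and check it in a close crop.

```bash
python3 - <<'E'
from h import *
im=cv2.imread("pics/top0.png"); s=cv2.imread("pics/side0.png")
a=cv2.resize(im[130:235,210:320],None,fx=3.6,fy=3.6,interpolation=cv2.INTER_CUBIC)
b=cv2.resize(im[175:280,335:440],None,fx=3.6,fy=3.6,interpolation=cv2.INTER_CUBIC)
c=np.hstack([a,b]); print(c.shape); cv2.imwrite("pics/c1.png",c)
d=cv2.resize(s[175:305,190:390],None,fx=4,fy=4,interpolation=cv2.INTER_CUBIC);cv2.imwrite("pics/c2.png",d)
for u,v in[(385,225),(382,186),(440,235)]: print(onz("top",u,v,.05))
for u,v in [(231,195),(310,186),(316,219),(237,231)]: print(onz("top",u,v,.018))
print(onz("top",278,171,.02))
E
```

```text
(378, 774, 3)
[ 0.52501934 -0.32264687  0.05      ]
[ 0.65537215 -0.3146362   0.05      ]
[ 0.49311652 -0.50420199  0.05      ]
[0.62532697 0.19404183 0.018     ]
[ 0.65808322 -0.07587343  0.018     ]
[ 0.54515085 -0.0963392   0.018     ]
[0.50268911 0.17153375 0.018     ]
[0.70895609 0.03404703 0.02      ]
```

View pics/c1.png

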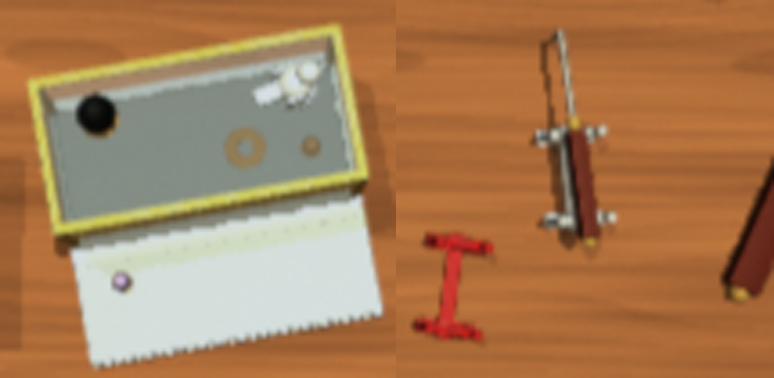

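View pics/c2.png

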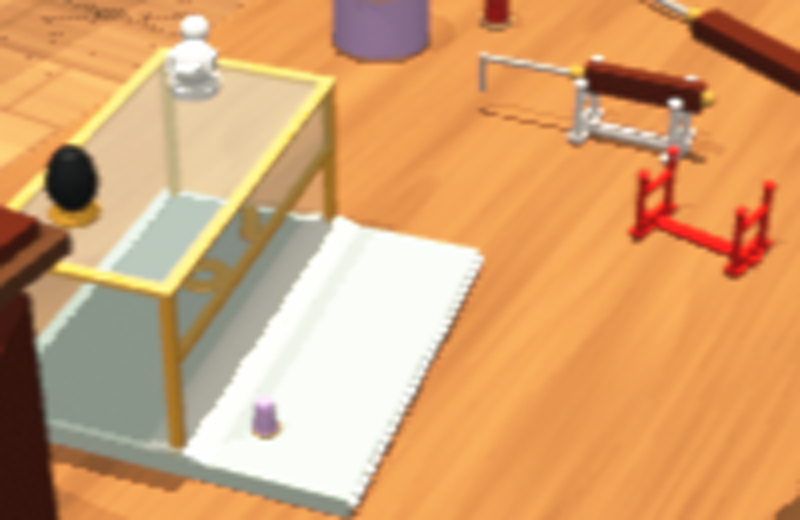

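The crops confirm the small hook with its brown handle on the silver rest, with the bent wire pointing away from the robot. The collar ring is at crop (245,148), which is pixel (278,171), and the gilt thimble is at (296,170), so both are inside the case. The lavender thimble is in front at (243.6,208), and the front-right area of the plate is free.

```bash
cat >> h.py <<'E'
def pose():
    s=arm.state(); w,x,y,z=s["orientation"]
    from scipy.spatial.transform import Rotation as Ro
    return np.array(s["tcp_pos"]),Ro.from_quat([x,y,z,w]).as_matrix(),s
def delta(p,yaw=None):
    "TCP target world p, tool-x yaw -> tool shift cm, turn deg"
    q,R,s=pose(); d=R.T@(np.asarray(p)-q)*100
    cur=np.arctan2(R[1,0],R[0,0]); a=0 if yaw is None else -np.degrees((yaw-cur+np.pi/2)%np.pi-np.pi/2)
    return np.round(d,2),round(a,1)
E
python3 - <<'E'
from h import *
im=cv2.imread("pics/top0.png"); hsv=cv2.cvtColor(im,cv2.COLOR_BGR2HSV)
def comp(m,u,v,r):
    k=np.zeros_like(m); k[v-r:v+r,u-r:u+r]=1; m=m*k
    n,l,st,c=cv2.connectedComponentsWithStats(m); i=1+np.argmax(st[1:,4]); return (l==i).astype(np.uint8)
print(hsv[225,386],hsv[240,320],hsv[200,384],hsv[225,400])
H,S,V=[hsv[...,i].astype(int) for i in range(3)]
m=((V<130)&(S>120)&((H<9)|(H>170))).astype(np.uint8)
m=comp(m,387,226,25); c=max(cv2.findContours(m,0,1)[0],key=cv2.contourArea); r=cv2.minAreaRect(c); print("handle",r,m.sum())
ys,xs=np.nonzero(m); P=np.array([onz("top",u,v,.052) for u,v in zip(xs,ys)]); ce=(P.min(0)+P.max(0))/2
pc=np.linalg.svd(P[:,:2]-P[:,:2].mean(0))[2][0]; pc*=np.sign(pc[0]); t=(P[:,:2]-P[:,:2].mean(0))@pc
print("mean",P.mean(0),"dir",np.arctan2(pc[1],pc[0]),"len",t.min(),t.max())
Y=((H>22)&(H<33)&(S>130)&(V>120)).astype(np.uint8); Y=comp(Y,265,168,60)
c=cv2.convexHull(max(cv2.findContours(Y,0,1)[0],key=cv2.contourArea)); print("roof", cv2.approxPolyDP(c,4,True).ravel())
for q in cv2.approxPolyDP(c,4,True)[:,0]: print(q,onz("top",*map(float,q),.14))
print("thimble",onz("top",243.6,208,.0275+0))
print("tip",onz("top",382,185,.052))
print("rest bars front/back", [onz("top",335+(u-396)/3.6,175+v/3.6,.055) for u,v in[(542,138),(600,131),(548,220),(608,216)]])
print("gilt",onz("top",296.4,170.5,.0275))
E
```

```text
[  6 172 114] [ 13 171 176] [ 13 137 183] [ 13 171 180]
handle ((386.3899841308594, 225.22998046875), (28.284271240234375, 4.949747562408447), 81.8698959350586) 140
mean [ 0.5234089  -0.32682916  0.052     ] dir 0.11793748572810717 len -0.04557661648599141 0.04778930819063008
roof [270 143 223 186 218 152]
[270 143] [0.77767673 0.05846492 0.14      ]
[223 186] [0.63998516 0.2041005  0.14      ]
[218 152] [0.74777643 0.22193333 0.14      ]
thimble [0.58030368 0.14941822 0.0275    ]
tip [ 0.6584704  -0.31420254  0.052     ]
rest bars front/back [array([ 0.56325879, -0.29071281,  0.055     ]), array([ 0.57006605, -0.34420903,  0.055     ]), array([ 0.48803141, -0.29519248,  0.055     ]), array([ 0.4920437 , -0.35021361,  0.055     ])]
gilt [ 0.70981302 -0.02881164  0.0275    ]
```

```bash
python3 - <<'E'
from h import *
for y in (.105,): print(delta([.523,-.327,.330],y), np.round(pose()[1],3).tolist())
C=np.array([onz("top",u,v,.139) for u,v in[(217.8,152.8),(303.9,136.9),(312.2,179.4),(225.3,196.7)]])[:,:2]
print(C); f=C[3]-C[2]; b=C[0]-C[1]; print("yaw",np.arctan2(-f[0],f[1]),np.arctan2(-b[0],b[1]),"len",np.linalg.norm(f),np.linalg.norm(b),np.linalg.norm(C[0]-C[3]),np.linalg.norm(C[1]-C[2]))
print("front mid",(C[2]+C[3])/2)
# collar centroid
im=cv2.imread("pics/top0.png"); hsv=cv2.cvtColor(im,cv2.COLOR_BGR2HSV); print(hsv[165:178,271:287,1])
E
```

```text
(array([ 38.79, -17.01,   7.41]), np.float64(13.0)) [[0.945, 0.326, -0.0], [0.326, -0.945, 0.002], [0.0, -0.002, -1.0]]
[[ 0.7454299   0.22267161]
 [ 0.79823814 -0.0485027 ]
 [ 0.66277572 -0.07476491]
 [ 0.60651198  0.19641784]]
yaw 0.20457297204252678 0.19233193736382986 len 0.2769579202954851 0.2762683805812523 0.14137697043781108 0.1379846766792342
front mid [0.63464385 0.06082647]
[[ 18  18  16  20  28  39  50  50  41  30  19  16  16  16  16  16]
 [ 16  16  18  38  73  89  99 101  93  77  45  25  17  16  16  16]
 [ 18  18  33  85 103 106 105 103 104 104  90  48  20  16  18  18]
 [ 16  26  72 103 107  99  80  72  86 103 105  80  38  18  18  16]
 [ 18  44  93 108 101  61  31  28  41  91 107 102  62  20  16  18]
 [ 17  59 101 107  90  28  15  16  20  73 102 105  71  20  16  16]
 [ 16  54  99 107  88  26  16  18  18  65 100 103  77  22  16  18]
 [ 17  45  93 107 100  49  25  20  30  81 104 101  59  20  16  18]
 [ 16  28  84 106 107  91  69  56  74  99 107  96  34  16  18  18]
 [ 18  20  56  94 105 105 103 101 104 104 100  65  24  18  18  18]
 [ 18  18  25  55  86  99 102 102 101  83  64  28  18  18  18  18]
 [ 18  18  16  24  34  56  65  62  51  34  26  18  18  20  20  18]
 [ 18  16  18  16  18  22  26  22  18  16  18  16  18  18  18  18]]
```

```bash
python3 -m creep '[[[60,4,-1.8,0.5,4],[60,8,-3.6,1,8],[60,12,-5.4,1.5,13],[60,16,-7.2,2,13],[60,20,-9,2.5,13]]]' 40
python3 - <<'E'
from h import *
print(delta([.523,-.327,.330],.105))
E
```

```text
t: 0.6
tcp_pos: [0.3725, -0.4628, 0.3791]
orientation: [-0.0, 0.999, 0.052, -0.0]
ft_force: [-0.5, 1.0, -0.2]
grip_width: 0.602
grip_force: 0.0
(array([ 16.39, -11.93,   4.91]), np.float64(-0.0))
```

```bash
python3 -m creep '[[[60,4,-3,1.2,0],[60,8,-6,2.4,0],[60,12,-9,3.6,0],[60,16.4,-11.9,4.9,0],[60,16.4,-11.9,4.9,0]]]'
python3 - <<'E'
from h import *
im=arm.get_image("top"); cv2.imwrite("pics/t1.png",im); s=arm.get_image("side"); cv2.imwrite("pics/s1.png",s)
print(delta([.523,-.327,.210],.105), pose()[2]["ft_force"])
a=cv2.resize(im[165:275,330:440],None,fx=3.6,fy=3.6,interpolation=cv2.INTER_CUBIC)
b=cv2.resize(s[130:240,290:400],None,fx=3.6,fy=3.6,interpolation=cv2.INTER_CUBIC)
cv2.imwrite("pics/c3.png",np.hstack([a,b]))
E
```

```text
t: 1.1
tcp_pos: [0.5244, -0.3249, 0.3284]
orientation: [-0.002, 0.998, 0.055, -0.001]
ft_force: [-1.2, 0.2, 0.3]
grip_width: 0.601
grip_force: 0.0
(array([ 0.04, -0.02, 11.96]), np.float64(0.2)) [ 0.05672006 -1.43992451 -0.32957151]
```

View pics/c3.png

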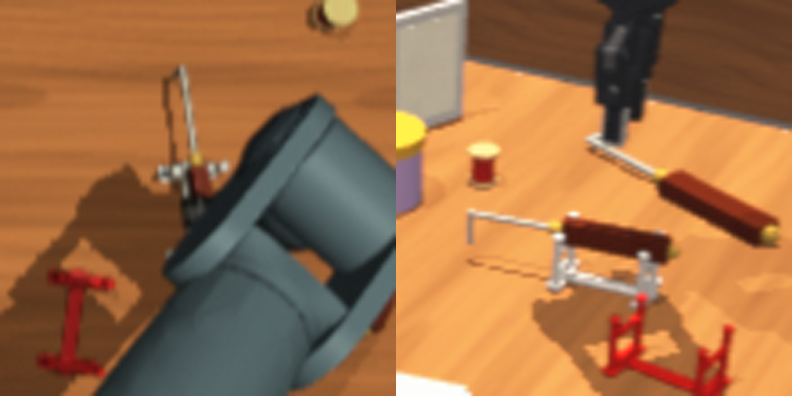

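The hand is above the hook. In the side crop the small hook lies on the silver rest, with its handle centre at crop (617,240), which is pixel (351.4,196.7).

```bash
python3 - <<'E'
from h import *
print(proj("side",[.523,-.327,.052]), tri((386.4,225.2),(351.4,196.7)))
F=[]
print(arm.state()["ft_force"],arm.state()["ft_force"])
E
python3 -m creep '[[[60,0,0,4,0],[60,0,0,8,0],[60,0,0,10,0],[60,0,0,12.2,0],[60,0,0,12.2,0]]]'
```

```text
[350.00405856 195.18493182] (array([ 0.52178939, -0.32952503,  0.04552586]), np.float64(0.005972191942027593))
[ 0.05672006 -1.43992451 -0.32957151] [ 0.05672006 -1.43992451 -0.32957151]
t: 1.7
tcp_pos: [0.52, -0.3293, 0.2057]
orientation: [-0.002, 0.999, 0.051, -0.002]
ft_force: [-0.3, 0.4, 0.2]
grip_width: 0.601
grip_force: 0.0
```

```bash
python3 -m creep '[[[30,0,0,0,0],[10,0,0,0,0],[5,0,0,0,0],[5,0,0,0,0],[5,0,0,0,0]]]' 60; python3 -m creep '[[[5,0,0,0,0],[5,0,0,0,0],[5,0,0,0,0]]]'; python3 -m creep '[[[5,0,0,-1,0],[5,0,0,-2,0],[5,0,0,-3,0],[5,0,0,-4,0],[5,0,0,-4,0]]]';
```

```text
t: 2.2
tcp_pos: [0.5227, -0.3296, 0.2107]
orientation: [0.001, 0.999, 0.053, 0.001]
ft_force: [-2.4, -0.1, 5.8]
grip_width: 0.174
grip_force: 59.7
t: 2.5
tcp_pos: [0.5227, -0.3296, 0.2108]
orientation: [0.001, 0.999, 0.053, 0.001]
ft_force: [-2.8, -1.1, 6.2]
grip_width: 0.174
grip_force: 59.7
t: 3.0
tcp_pos: [0.5227, -0.3292, 0.2509]
orientation: [0.001, 0.999, 0.053, 0.001]
ft_force: [0.1, -1.2, -1.2]
grip_width: 0.176
grip_force: 58.7
```

```bash
python3 - <<'E'
from h import *
s=arm.get_image("side"); cv2.imwrite("pics/s2.png",s)
print(pose()[2])
P=[]
for i in range(3):
    arm.get_image("side"); q=pose(); P.append(np.r_[q[0],np.arctan2(q[1][1,0],q[1][0,0]),q[2]["ft_force"]])
print(np.round(P,4))
b=cv2.resize(s[120:230,290:400],None,fx=5,fy=5,interpolation=cv2.INTER_CUBIC)
cv2.imwrite("pics/c4.png",b)
E
```

```text
{'t': 3.05, 'joint_positions': array([-7.45403321e-01,  3.50129452e-01,  1.73436700e+00,  3.57128839e-05,
        1.05503641e+00,  7.20423909e-01]), 'joint_vel': array([-9.73977786e-04,  1.92559254e-02,  1.67762815e-02, -2.07254265e-05,
       -3.55653865e-03,  1.14444337e-03]), 'tau': array([ 4.80560283e-02, -4.42649746e+01, -2.92076147e+01,  2.18538655e-02,
       -7.95110740e-03,  9.68421205e-05]), 'tcp_pos': array([ 0.52242273, -0.32898134,  0.24986437]), 'orientation': array([7.26432694e-04, 9.98622934e-01, 5.24516492e-02, 7.30220991e-04]), 'ft_force': array([-0.148013  ,  0.49152245, -1.4014521 ]), 'wrist_torque': array([ 0.03701227, -0.00932366, -0.00981746]), 'grip_force': 58.665459752082825, 'grip_width': 0.17641267111547085}
[[ 0.5222 -0.3288  0.249   0.105  -0.4121  0.0519 -1.5733]
 [ 0.522  -0.3286  0.2485  0.105  -0.3103 -0.0807 -1.6896]
 [ 0.5219 -0.3286  0.2481  0.1049  0.1334  0.196  -1.6136]]
```

View pics/c4.png

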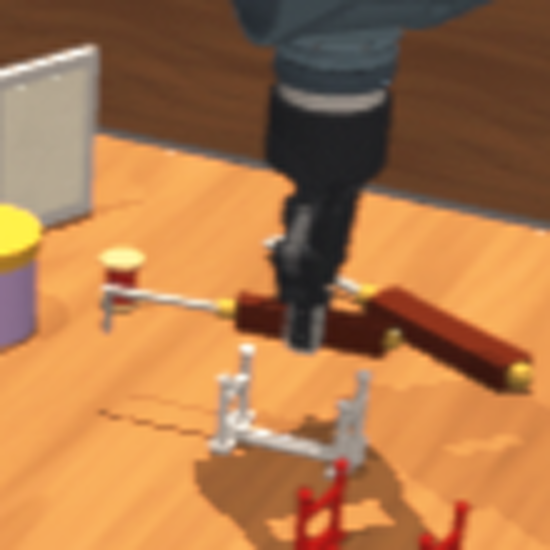

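The hook is lifted clear of the rest and held level, with its tip at crop (108,328), which is side pixel (311.6,185.6). Next I carry it to the front of the plate.

```bash
cat >> h.py <<'E'
O=np.array([.638,.0615]); YAW=.195; ex=np.array([np.cos(YAW),np.sin(YAW)]); ey=np.array([-ex[1],ex[0]])
def cw(x,y,z): return np.r_[O+x*ex+y*ey,z]      # case xy (m), TCP z
def wc(p): d=np.asarray(p)[:2]-O; return np.round(np.array([d@ex,d@ey])*1000,1)
E
python3 - <<'E'
from h import *
print(delta(cw(-.210,-.041,.248),YAW))
E
```

```text
(array([ -4.92, -31.61,   0.04]), np.float64(-5.2))
```

```bash
python3 -m creep '[[[5,0,0,-3,0],[5,-1,-4,-3,-2],[5,-2,-9,-3,-4],[5,-3,-13,-3,-5.2],[5,-3.5,-17,-3,-5.2]]]'; python3 - <<'E'
from h import *
print(delta(cw(-.210,-.041,.258),YAW))
E
```

```text
t: 3.7
tcp_pos: [0.4682, -0.1617, 0.2778]
orientation: [-0.001, 0.995, 0.098, -0.001]
ft_force: [0.7, 0.9, -1.2]
grip_width: 0.177
grip_force: 58.8
(array([-1.00e-02, -1.45e+01,  2.00e+00]), np.float64(0.0))
```

```bash
python3 -m creep '[[[5,0,-4.5,0,0],[5,0,-9,0.5,0],[5,0,-12.5,1,0],[5,0,-14.3,1.6,0],[5,0,-14.3,2,0]]]'; python3 - <<'E'
from h import *
t=arm.get_image("top"); s=arm.get_image("side"); cv2.imwrite("pics/t3.png",t); cv2.imwrite("pics/s3.png",s)
for i in range(3): arm.get_image("side")
p=pose(); print(p[0],wc(p[0]),np.arctan2(p[1][1,0],p[1][0,0]),p[2]["ft_force"])
a=cv2.resize(t[125:235,210:320],None,fx=3.6,fy=3.6,interpolation=cv2.INTER_CUBIC)
b=cv2.resize(s[175:285,220:330],None,fx=3.6,fy=3.6,interpolation=cv2.INTER_CUBIC)
cv2.imwrite("pics/c5.png",np.hstack([a,b]))
E
```

```text
t: 4.2
tcp_pos: [0.4407, -0.0211, 0.2576]
orientation: [-0.001, 0.995, 0.099, -0.001]
ft_force: [0.5, 0.0, -2.1]
grip_width: 0.173
grip_force: 58.8
[ 0.44218096 -0.02405805  0.25898112] [-208.7  -46. ] 0.19433511492277528 [-0.80424968  0.34618633 -1.99618476]
```

View pics/c5.png

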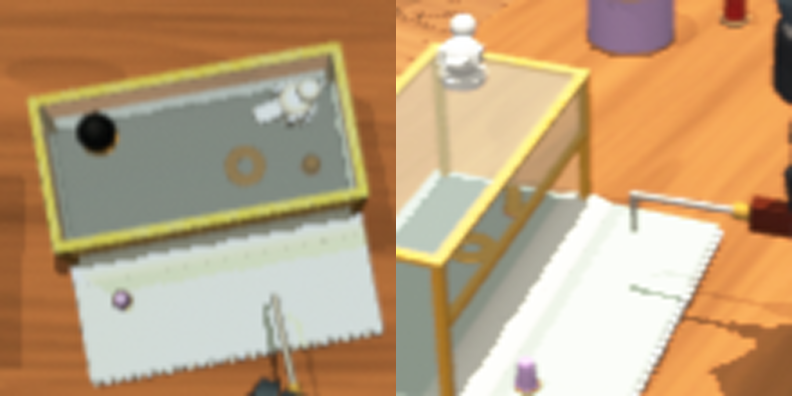

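The wire's bend is at top pixel (286.4,207.5) and side pixel (286.1,229.2), and its tip is at side pixel (286.1,238.9). The collar is at top pixel (278,171).

```bash
python3 - <<'E'
from h import *
p,_=pose()[:2]; c,e=tri((286.4,207.5),(286.1,229.2)); print("corner",c,e,wc(c)); print("expect", p+np.r_[.140*ex,-.159])
o=onz("top",278.05,170.8,.017); print("collar",o,wc(o))
g=onz("top",210+123/3.6,125+300/3.6,.0275); print("lav",wc(g))
cc=onz("top",286.4,207.5,.1); print(wc(cc))
for q in [(-.115,-.14),(-.115,.14),(0,-.14),(0,.14)]: print(q,proj("top",cw(*q,.015)),proj("side",cw(*q,.015)))
E
```

```text
corner [0.57662022 0.00451142 0.09063064] 0.0027441717167785954 [-71.3 -44. ]
expect [0.57952764 0.00306926 0.09998112]
collar [0.71016344 0.03391772 0.017     ] [ 65.5 -41. ]
lav [-41.   95.8]
[-70.7 -43.4]
(-0.115, -0.14) [316.45307131 216.95164674] [309.86362213 236.15156117]
(-0.115, 0.14) [235.59432305 232.37887021] [278.19047629 298.41270856]
(0, -0.14) [309.93571146 184.07951553] [273.35576312 229.01478685]
(0, 0.14) [229.63040724 199.28794835] [234.8556012  287.69972114]
```

```bash
python3 -m creep '[[[5,0,-0.1,1,0],[5,0,-0.2,2,0],[5,0,-0.3,2.8,0],[5,0,-0.3,3.2,0],[5,0,-0.3,3.2,0]]]'; 
for i in 1 2 3; do python3 -m creep '[[[5,0,0,0.1,0],[5,0,0,0.2,0],[5,0,0,0.2,0]]]' | egrep 'tcp|ft'; done
```

```text
t: 4.95
tcp_pos: [0.4408, -0.0201, 0.2257]
orientation: [-0.0, 0.995, 0.098, -0.001]
ft_force: [0.3, 0.1, -1.1]
grip_width: 0.177
grip_force: 58.8
tcp_pos: [0.4413, -0.0202, 0.2249]
ft_force: [0.1, -0.2, -1.7]
tcp_pos: [0.4411, -0.0202, 0.2226]
ft_force: [-0.6, -0.2, -2.6]
tcp_pos: [0.4411, -0.0202, 0.2205]
ft_force: [-0.6, 0.0, -1.5]
```

```bash

for i in 1 2 3 4; do python3 -m creep '[[[5,0,0,0.1,0],[5,0,0,0.15,0],[5,0,0,0.15,0]]]' | egrep 'tcp|ft'; done
```

```text
tcp_pos: [0.4411, -0.0202, 0.2191]
ft_force: [-0.3, -0.6, -1.5]
tcp_pos: [0.4411, -0.0202, 0.2176]
ft_force: [-0.7, 0.1, -2.2]
tcp_pos: [0.4411, -0.0202, 0.2161]
ft_force: [-1.0, 0.3, -1.5]
tcp_pos: [0.4411, -0.0202, 0.2146]
ft_force: [0.8, 0.3, -0.8]
```

```bash
cat > f.py <<'E'
from h import *
A=[]
for i in range(4):
    arm.get_image("side"); p,R,s=pose(); A.append(np.r_[p[2]*1000,s["ft_force"],s["wrist_torque"]])
A=np.array(A); p=pose()[0]; print("TCPcase",wc(p),"z f tau",np.round(A.mean(0),3),"sd",np.round(A.std(0)[1:],2).tolist())
E
python3 f.py; python3 -m creep '[[[5,0,0,0.1,0],[5,0,0,0.1,0]]]' | grep tcp; python3 f.py
```

```text
TCPcase [-208.9  -42. ] z f tau [ 2.14683e+02  1.69000e-01  1.60000e-01 -2.24200e+00  6.00000e-03
  3.30000e-02 -2.10000e-02] sd [0.51, 0.37, 0.68, 0.02, 0.04, 0.03]
tcp_pos: [0.4411, -0.0202, 0.2136]
TCPcase [-208.9  -42. ] z f tau [ 2.13665e+02 -2.87000e-01  2.01000e-01 -1.71500e+00 -2.90000e-02
  2.60000e-02 -1.90000e-02] sd [0.35, 0.5, 0.44, 0.02, 0.05, 0.02]
```

```bash
for i in 1 2 3 4; do python3 -m creep '[[[5,0,0,0.1,0],[5,0,0,0.1,0]]]' | grep qqq; python3 f.py | cut -c1-140; done
```

```text
TCPcase [-208.9  -42. ] z f tau [ 2.12653e+02 -1.47000e-01  7.30000e-02 -2.05500e+00  5.40000e-02
  3.10000e-02 -7.00000e-03] sd [0.22, 0.45, 0.75, 0.02, 0.02, 0.04]
TCPcase [-208.9  -42. ] z f tau [ 2.11656e+02 -3.60000e-02 -4.63000e-01 -1.92900e+00  9.00000e-03
  3.70000e-02 -3.00000e-03] sd [0.21, 0.45, 0.12, 0.03, 0.04, 0.04]
TCPcase [-208.9  -42. ] z f tau [ 2.10699e+02  1.57000e-01 -2.16000e-01 -1.73500e+00 -3.00000e-03
  7.00000e-03 -2.20000e-02] sd [0.23, 0.45, 0.37, 0.02, 0.02, 0.02]
TCPcase [-208.9  -42. ] z f tau [ 2.09814e+02 -7.49000e-01 -5.10000e-02  1.95000e-01  1.90000e-02
 -3.20000e-02  3.40000e-02] sd [0.36, 0.21, 0.25, 0.01, 0.03, 0.01]
```

```bash
python3 -m creep '[[[5,0,0,-0.6,0],[5,0,0,-1.2,0],[5,1,0,-1.3,0],[5,3,0,-1.3,0],[5,6,0.1,-1.3,0]]]' | egrep 'tcp|ft';python3 -m creep '[[[5,3,0,0,0],[5,5.5,0,0,0],[5,7,0,0,0],[5,7.5,0,0,0],[5,7.5,0,0,0]]]'; python3 f.py; python3 - <<'E'
from h import *
t=arm.get_image("top"); s=arm.get_image("side"); cv2.imwrite("pics/t4.png",t); cv2.imwrite("pics/s4.png",s)
a=cv2.resize(t[140:210,250:320],None,fx=5.6,fy=5.6,interpolation=cv2.INTER_CUBIC)
b=cv2.resize(s[185:255,220:290],None,fx=5.6,fy=5.6,interpolation=cv2.INTER_CUBIC)
cv2.imwrite("pics/c6.png",np.hstack([a,b]))
p=pose()[0]; print(p,wc(p))
E
```

```text
tcp_pos: [0.5007, -0.0092, 0.2227]
ft_force: [0.6, 0.7, -1.5]
t: 10.25
tcp_pos: [0.5743, 0.0053, 0.2226]
orientation: [0.0, 0.995, 0.098, 0.0]
ft_force: [-0.1, -0.6, -1.8]
grip_width: 0.171
grip_force: 58.8
TCPcase [-74.6 -42.8] z f tau [ 2.22374e+02 -4.30000e-02 -2.47000e-01 -1.90800e+00 -2.80000e-02
  1.00000e-02  7.00000e-03] sd [0.25, 0.32, 0.66, 0.03, 0.02, 0.02]
[0.57323068 0.00499572 0.22263099] [-74.5 -42.9]
```

View pics/c6.png

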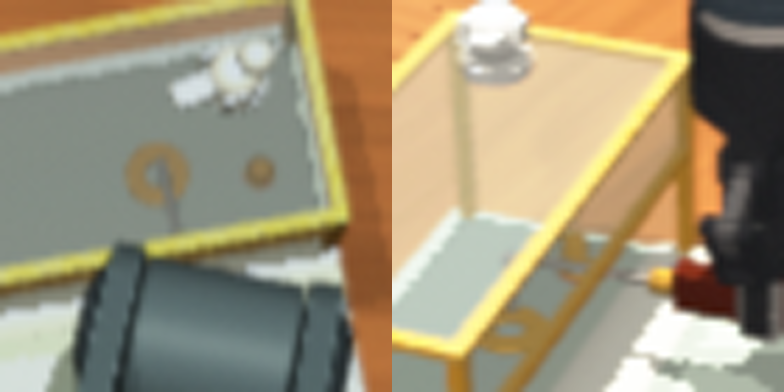

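The wire ends over the collar at about crop (163,166), which is pixel (279.1,169.6). The ring's centre is at crop (157,174), which is pixel (278,171).

```bash
python3 - <<'E'
from h import *
print(wc(onz("top",279.1,169.6,.061)),wc(onz("top",278.05,171.,.017)))
t=cv2.imread("pics/t4.png"); print(cv2.cvtColor(t,cv2.COLOR_BGR2HSV)[163:182,270:288,1]); print(cv2.cvtColor(t,cv2.COLOR_BGR2GRAY)[163:182,270:288])
E
```

```text
[ 61.3 -44.3] [ 64.8 -40.9]
[[ 16  16  16  18  18  16  16  16  16  18  18  16  18  18  18  18  18  18]
 [ 16  18  18  18  18  18  18  16  18  18  16  16  18  16  18  18  16  18]
 [ 16  18  18  18  18  28  39  50  51  43  29  20  16  18  18  16  18  16]
 [ 18  16  18  18  40  73  89  98 100  93  77  47  24  17  18  18  16  18]
 [ 16  16  17  35  84 103 105 104  93  95 101  89  49  20  16  18  16  16]
 [ 16  18  26  73 102 107  99  81  52  72 100 103  81  36  18  16  16  18]
 [ 16  18  44  93 107 102  63  30  19  41  93 107 102  61  22  16  18  16]
 [ 18  17  60  99 108  89  27  15  13  19  79 104 104  70  22  16  18  16]
 [ 18  18  56  98 107  89  26  15  13  15  63 100 105  75  22  16  18  18]
 [ 18  16  47  95 107 100  49  27  19  15  57  99 101  59  22  18  16  18]
 [ 20  16  30  86 104 107  90  70  59  26  48  97  94  32  18  18  18  20]
 [ 20  20  18  56  94 105 106 106  96  37  32  84  65  24  18  18  18  20]
 [ 18  20  18  26  55  83  98 102  97  50  21  44  27  18  18  18  18  20]
 [ 18  18  18  16  22  34  58  63  61  36  15  15  17  18  18  18  20  18]
 [ 18  16  16  18  16 
[... 1079 characters left out ...]
128 131 136 138 137 138]
 [137 137 134 126 127 127 126 128 121 118 116 125 128 134 137 138 137 138]
 [138 138 135 125 125 127 128 128 127 121 118 126 128 136 138 137 137 138]
 [138 138 137 132 128 129 128 130 129 121 117 123 131 137 138 137 138 139]
 [138 139 138 137 134 133 129 132 131 123 118 118 132 137 138 138 138 138]
 [137 138 137 138 138 137 135 135 133 126 119 120 133 138 138 138 138 139]
 [138 138 139 138 137 138 138 138 137 132 122 120 134 137 138 138 138 138]
 [138 138 138 138 138 138 138 138 138 136 126 120 133 137 138 138 138 139]
 [138 139 138 138 138 138 138 138 138 137 127 121 129 138 141 143 144 150]
 [138 137 138 138 137 138 139 140 140 140 131 134 144 156 164 172 176 181]]
```

```bash
python3 -m creep '[[[5,0,0,0.3,0],[5,0,-0.1,0.6,0],[5,0,-0.1,0.7,0],[5,0,-0.1,0.7,0]]]' | egrep 'tcp|ft'; python3 f.py; for i in 1 2 ; do python3 -m creep '[[[5,0,0,0.1,0],[5,0,0,0.1,0]]]' | grep qqq; python3 f.py ; done
```

```text
tcp_pos: [0.5734, 0.0061, 0.2153]
ft_force: [0.3, -0.1, -1.5]
TCPcase [-73.9 -41.9] z f tau [ 2.15655e+02 -3.80000e-02  9.20000e-02 -2.16600e+00  3.00000e-03
  3.90000e-02  1.90000e-02] sd [0.41, 0.48, 0.4, 0.03, 0.02, 0.02]
TCPcase [-73.9 -41.9] z f tau [ 2.14673e+02 -1.04000e-01  5.70000e-01 -1.57100e+00 -1.50000e-02
  3.70000e-02 -1.70000e-02] sd [0.27, 0.62, 0.26, 0.02, 0.02, 0.02]
TCPcase [-73.9 -41.9] z f tau [ 2.13648e+02 -2.36000e-01 -2.67000e-01 -1.76400e+00 -2.90000e-02
  1.90000e-02  1.20000e-02] sd [0.38, 0.52, 0.16, 0.01, 0.02, 0.0]
```

```bash
for i in 1 2 ; do python3 -m creep '[[[5,0,0,0.1,0],[5,0,0,0.1,0]]]' | grep qqq; python3 f.py ; done;  python3 -m creep '[[[5,0,0,0.07,0],[5,0,0,0.07,0]]]' | grep qqq; python3 f.py
```

```text
TCPcase [-73.9 -41.9] z f tau [ 2.12643e+02 -1.80000e-02  3.47000e-01 -1.74900e+00 -7.00000e-03
  2.20000e-02 -1.40000e-02] sd [0.31, 0.1, 0.17, 0.02, 0.03, 0.02]
TCPcase [-73.9 -41.9] z f tau [ 2.11644e+02 -2.74000e-01 -1.52000e-01 -1.59700e+00 -2.60000e-02
  2.50000e-02 -1.70000e-02] sd [0.58, 0.49, 0.57, 0.03, 0.02, 0.03]
TCPcase [-73.9 -41.9] z f tau [ 2.1096e+02 -3.5500e-01  5.1000e-02 -1.9420e+00  8.0000e-03  3.9000e-02
  3.1000e-02] sd [0.48, 0.52, 0.3, 0.03, 0.04, 0.02]
```

```bash
python3 -m creep '[[[5,-0.4,0,0,0],[5,-0.8,0,0,0],[5,-1.2,0,0,0],[5,-1.6,0,0,0],[5,-2,0,0,0]]]' | egrep 'tcp|ft'; python3 -m creep '[[[5,-0.4,0,0,0],[5,-0.8,0,0,0],[5,-1.2,0,0,0],[5,-1.5,0,0,0],[5,-1.5,0,0,0]]]' | egrep 'tcp|ft';python3 f.py; python3 - <<'E'
from h import *
t=arm.get_image("top"); cv2.imwrite("pics/t5.png",t); h=cv2.cvtColor(t,cv2.COLOR_BGR2HSV)[150:190,262:290]
ys,xs=np.nonzero((h[...,1]>70)&(h[...,1]<125)); ok=ys<30
print(len(xs)); print(h[12:36,:,1])
E
```

```text
tcp_pos: [0.5535, 0.0021, 0.211]
ft_force: [-0.3, 0.2, -1.5]
tcp_pos: [0.5388, -0.0008, 0.2109]
ft_force: [0.1, -0.5, -2.0]
TCPcase [-109.   -41.9] z f tau [ 2.10861e+02  1.81000e-01 -1.98000e-01 -1.36100e+00  8.00000e-03
  8.00000e-03 -1.50000e-02] sd [0.27, 0.51, 0.58, 0.02, 0.04, 0.03]
114
[[ 16  16  16  16  16  18  16  18  18  16  16  18  18  16  17  18  16  18
   16  16  18  18  16  18  18  18  16  18]
 [ 16  16  18  18  16  16  16  18  16  18  16  16  18  18  16  16  16  18
   16  18  16  16  18  16  16  18  18  18]
 [ 17  16  16  17  16  16  16  16  16  16  18  16  18  16  18  16  18  18
   18  16  17  16  16  16  18  16  18  16]
 [ 16  18  18  16  16  16  18  18  16  17  18  16  16  18  16  18  18  18
   18  16  16  18  16  16  16  18  17  16]
 [ 16  18  18  18  18  16  16  18  18  16  16  16  18  18  17  16  18  18
   16  16  16  17  16  18  16  16  16  16]
 [ 16  18  18  16  16  16  16  18  16  18  18  16  18  16  18  16  17  18
   16  16  18  16  18  18  16  18  16  18]
 [ 16  16  18  17  18  18  18  18  18  16  16  17  18  18  16  18  18  18
   16  18  16  16  16  18  16 
[... 1302 characters left out ...]
 18  18  18  18  16  18  16  18  16  18  18  18  51  98 108  92  33  17
   15  26  84 106 109  87  35  38  52  58]
 [ 18  16  16  16  18  18  18  16  18  18  18  18  30  86 109 106  75  55
   34  59 110 121 122 115  86  81  91  94]
 [ 16  18  16  16  16  16  16  16  18  21  21  21  30  72 111 123 121 116
  107 111 118 126 126 131 116 111 114 113]
 [ 16  16  16  18  20  23  25  26  38  49  53  63  75  94 127 137 136 137
  140 129 118 125 126 138 131 133 138 134]
 [ 25  26  28  38  59  65  78  88  95 100 100 102 103 108 135 144 141 142
  146 136 128 134 136 150 150 151 153 149]
 [ 78  87  84  87 106 116 127 135 136 136 132 124 119 120 141 150 151 150
  152 150 145 150 149 146 136 124 119  99]]
```

```bash
for i in 1 2 3; do python3 -m creep '[[[5,-0.2,0,0,0],[5,-0.4,0,0,0],[5,-0.4,0,0,0]]]' | egrep '^t:'; python3 f.py; done
```

```text
t: 14.7
TCPcase [-113.   -41.9] z f tau [ 2.10948e+02  1.76000e-01  2.10000e-01 -1.18600e+00  4.00000e-03
  1.10000e-02 -1.40000e-02] sd [0.45, 0.24, 0.17, 0.01, 0.02, 0.03]
t: 15.2
TCPcase [-116.9  -42. ] z f tau [ 2.11236e+02 -2.27000e-01 -3.70000e-01 -3.44000e-01  1.10000e-02
 -1.58000e-01 -3.70000e-02] sd [0.32, 0.26, 0.79, 0.01, 0.05, 0.01]
t: 15.7
TCPcase [-120.8  -42.1] z f tau [ 2.1133e+02  3.1000e-02 -7.9400e-01  2.4860e+00 -6.6000e-02 -4.9800e-01
 -1.3800e-01] sd [0.28, 0.69, 0.29, 0.05, 0.01, 0.04]
```

```bash
python3 -m creep '[[[5,0,0,-0.15,0],[5,0,0,-0.15,0]]]' | egrep '^t:'; python3 f.py; for i in 1 2; do python3 -m creep '[[[5,-0.2,0,-0.05,0],[5,-0.3,0,-0.1,0],[5,-0.3,0,-0.1,0]]]' | egrep '^t:'; python3 f.py; done
```

```text
t: 16.1
TCPcase [-121.   -41.9] z f tau [ 2.12324e+02  9.56000e-01 -4.24000e-01  6.31000e-01  4.70000e-02
 -4.20000e-01 -3.10000e-02] sd [0.15, 0.19, 0.31, 0.05, 0.04, 0.04]
t: 16.6
TCPcase [-124.2  -41.9] z f tau [ 2.13335e+02 -6.94000e-01 -7.40000e-02  8.77000e-01  2.30000e-02
 -2.02000e-01 -1.00000e-02] sd [0.5, 0.76, 0.51, 0.04, 0.06, 0.05]
t: 17.1
TCPcase [-127.1  -41.9] z f tau [ 2.14313e+02 -6.50000e-01 -4.40000e-02 -6.62000e-01 -1.60000e-02
 -7.80000e-02  2.00000e-03] sd [0.12, 0.38, 0.4, 0.03, 0.01, 0.0]
```

```bash
for i in 1 2; do python3 -m creep '[[[5,-0.2,0,-0.04,0],[5,-0.3,0,-0.07,0],[5,-0.3,0,-0.07,0]]]' | egrep '^t:'; python3 f.py; done; python3 - <<'E'
from h import *
t=arm.get_image("top"); s=arm.get_image("side"); cv2.imwrite("pics/t6.png",t); cv2.imwrite("pics/s6.png",s)
a=cv2.resize(t[150:220,250:320],None,fx=5.6,fy=5.6,interpolation=cv2.INTER_CUBIC)
b=cv2.resize(s[200:270,230:300],None,fx=5.6,fy=5.6,interpolation=cv2.INTER_CUBIC)
cv2.imwrite("pics/c7.png",np.hstack([a,b]))
E
```

```text
t: 17.6
TCPcase [-130.   -41.9] z f tau [ 2.15081e+02 -4.90000e-02 -2.38000e-01 -1.33400e+00  1.40000e-02
 -5.00000e-03  4.00000e-03] sd [0.44, 0.32, 0.31, 0.02, 0.01, 0.02]
t: 18.1
TCPcase [-133.  -42.] z f tau [ 2.1588e+02  4.4100e-01  5.0000e-02 -1.7570e+00 -1.1000e-02  2.3000e-02
 -1.3000e-02] sd [0.28, 0.31, 0.14, 0.04, 0.01, 0.04]
```

View pics/c7.png

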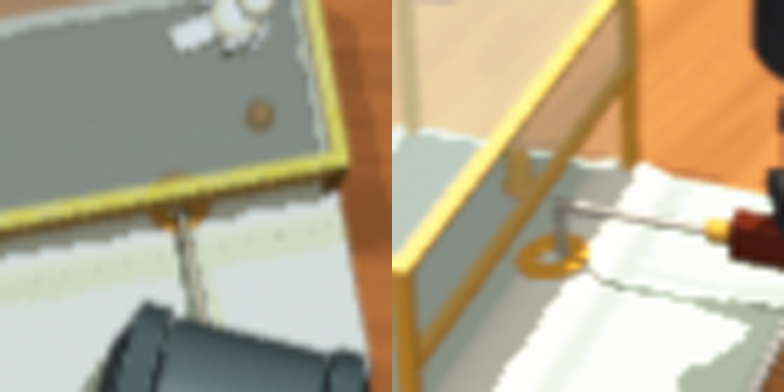

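The ring hangs on the hook under the pane, at side crop (553,257), with its front riding over the bead. I keep going.

```bash
python3 -m creep '[[[5,-0.2,0,0.04,0],[5,-0.3,0,0.05,0],[5,-0.3,0,0.05,0]]]' | egrep '^t:'; python3 f.py; for i in 1 2; do python3 -m creep '[[[5,-0.2,0,0,0],[5,-0.4,0,0,0],[5,-0.4,0,0,0]]]' | egrep '^t:'; python3 f.py; done
```

```text
t: 18.7
TCPcase [-135.9  -41.9] z f tau [ 2.15402e+02  3.92000e-01  3.35000e-01 -1.32100e+00 -6.00000e-03
  3.00000e-03 -2.00000e-03] sd [0.26, 0.35, 0.2, 0.02, 0.01, 0.03]
t: 19.2
TCPcase [-140.  -42.] z f tau [ 2.15369e+02 -4.04000e-01 -1.12000e-01 -1.65600e+00 -9.00000e-03
  1.90000e-02 -1.30000e-02] sd [0.35, 0.34, 0.68, 0.03, 0.02, 0.03]
t: 19.7
TCPcase [-143.9  -42. ] z f tau [ 2.15386e+02 -4.20000e-02 -2.08000e-01 -1.58000e+00 -2.30000e-02
  1.50000e-02  5.00000e-03] sd [0.66, 0.39, 0.55, 0.03, 0.05, 0.05]
```

```bash
python3 -m creep '[[[5,-0.2,0,0.03,0],[5,-0.4,0,0.09,0],[5,-0.4,0,0.09,0]]]' | egrep '^t:'; python3 f.py; python3 -m creep '[[[5,-0.2,0,0.06,0],[5,-0.4,0,0.13,0],[5,-0.4,0,0.13,0]]]' | egrep '^t:'; python3 f.py;python3 -m creep '[[[5,-0.2,0,0.05,0],[5,-0.4,0,0.11,0],[5,-0.4,0,0.11,0]]]' | egrep '^t:'; python3 f.py;
```

```text
t: 20.2
TCPcase [-147.9  -41.9] z f tau [ 2.14454e+02  2.25000e-01  4.04000e-01 -1.61300e+00  1.00000e-02
  5.40000e-02 -1.80000e-02] sd [0.42, 0.31, 0.45, 0.02, 0.01, 0.03]
t: 20.7
TCPcase [-151.9  -42. ] z f tau [ 2.13144e+02 -2.11000e-01 -2.26000e-01 -1.57800e+00 -4.60000e-02
  1.20000e-02 -1.00000e-02] sd [0.4, 0.44, 0.47, 0.02, 0.03, 0.01]
t: 21.2
TCPcase [-156.  -42.] z f tau [ 2.12024e+02 -3.37000e-01  6.09000e-01 -1.40200e+00  2.40000e-02
  1.40000e-02 -2.40000e-02] sd [0.38, 0.35, 0.34, 0.02, 0.03, 0.02]
```

```bash
python3 -m creep '[[[5,-0.2,0,0.05,0],[5,-0.4,0,0.08,0],[5,-0.7,0,0.1,0],[5,-1,0,0.1,0],[5,-1,0,0.1,0]]]' | egrep '^t:'; python3 f.py; python3 - <<'E'
from h import *
t=arm.get_image("top"); s=arm.get_image("side"); cv2.imwrite("pics/t7.png",t); cv2.imwrite("pics/s7.png",s)
a=cv2.resize(t[170:240,250:320],None,fx=5.6,fy=5.6,interpolation=cv2.INTER_CUBIC)
b=cv2.resize(s[200:270,240:310],None,fx=5.6,fy=5.6,interpolation=cv2.INTER_CUBIC)
cv2.imwrite("pics/c8.png",np.hstack([a,b]))
for n,i in(("top",t),("side",s)):
    h=cv2.cvtColor(i,cv2.COLOR_BGR2HSV).astype(int); m=(h[...,0]>14)&(h[...,0]<26)&(h[...,1]>140); m[:195]=0; m[240 if n=="top" else 275:]=0; m[:,:250]=0; m[:,300:]=0
    ys,xs=np.nonzero(m); print(n,len(xs), xs.mean() if len(xs) else 0, ys.mean() if len(xs) else 0)
E
```

```text
t: 21.9
TCPcase [-166.  -42.] z f tau [ 2.11055e+02  2.20000e-02 -4.21000e-01 -1.50600e+00 -2.50000e-02
  2.90000e-02 -2.00000e-03] sd [0.48, 0.27, 0.49, 0.04, 0.02, 0.04]
top 15 283.0 196.8
side 780 279.1166666666667 216.36282051282052
```

```bash
python3 -m creep '[[[5,-0.5,0,0,0],[5,-1,0,0,0],[5,-1.5,0,0,0],[5,-2,0,0,0],[5,-2.4,0,0,0]]]' | egrep '^t:';python3 -m creep '[[[5,-0.5,0,0,0],[5,-1,0,0,0],[5,-1.5,0,0,0],[5,-1.9,0,0,0],[5,-1.9,0,0,0]]]' | egrep '^t:'; python3 f.py; cat > ring.py <<'E'
from h import *
import time
for n in("top","side"):
    i=arm.get_image(n); cv2.imwrite(f"pics/ring_{n}_{arm.state()['t']:.2f}.png",i)
    h=cv2.cvtColor(i,cv2.COLOR_BGR2HSV).astype(int)
    poly=np.array([proj(n,cw(x,y,.015)) for x,y in[(-.110,-.135),(-.110,.06),(-.012,.06),(-.012,-.135)]]).astype(np.int32)
    k=np.zeros(i.shape[:2],np.uint8); cv2.fillPoly(k,[poly],1)
    m=((k>0)&(h[...,0]>10)&(h[...,0]<28)&(h[...,1]>110)).astype(np.uint8)
    N,l,st,c=cv2.connectedComponentsWithStats(m)
    for q in range(1,N):
        if st[q,4]>8: x,y,w,hh,a=st[q]; print(n,st[q].tolist(),"bbox centre",wc(onz(n,x+w/2-.5,y+hh/2-.5,.018)))
E
python3 ring.py
```

```text
t: 22.7
t: 23.2
TCPcase [-208.8  -42. ] z f tau [ 2.11146e+02  3.10000e-01  4.60000e-02 -1.87200e+00 -1.80000e-02
  2.20000e-02  1.10000e-02] sd [0.57, 0.24, 0.43, 0.03, 0.03, 0.03]
side [278, 248, 13, 9, 66] bbox centre [-69.3 -37.2]
```

```bash
python3 -m creep '[[[5,0.3,0,0,0],[5,0.3,0,-0.3,0],[5,0.3,0,-0.8,0],[5,0.3,0,-2,0],[5,0.3,0,-4,0]]]' | egrep '^t:|ft';python3 -m creep '[[[5,0,0,-2,0],[5,0,0,-4,0],[5,0,4,-4,0],[5,0,8,-4,0],[5,0,8,-4,0]]]'; python3 ring.py; python3 f.py;  python3 - <<'E'
from h import *
print(delta([.522,-.329,.270],.105))
im=cv2.imread("pics/top0.png")
E
```

```text
t: 24.0
ft_force: [-0.3, 0.6, -1.0]
t: 24.5
tcp_pos: [0.4607, -0.1014, 0.2933]
orientation: [0.002, 0.995, 0.096, 0.002]
ft_force: [-0.0, -0.1, -2.4]
grip_width: 0.173
grip_force: 59.0
side [278, 248, 13, 9, 54] bbox centre [-69.3 -37.2]
TCPcase [-206.  -121.1] z f tau [ 2.91247e+02  3.13000e-01  2.04000e-01 -1.75700e+00 -4.00000e-03
  5.20000e-02  1.50000e-02] sd [0.31, 0.22, 0.24, 0.02, 0.04, 0.02]
(array([ 1.61, 23.96,  2.1 ]), np.float64(5.3))
```

```bash
python3 -m creep '[[[5,0.3,4.5,0.3,1],[5,0.6,9,0.6,2],[5,0.9,13.5,1,3],[5,1.2,18,1.4,4],[5,1.4,21,1.7,5.3]]]' | egrep '^t:|ft';python3 -m creep '[[[5,0,1,0,0],[5,0,2,0,0],[5,0,2.6,0,0],[5,0,2.6,0,0]]]'; python3 f.py;  python3 - <<'E'
from h import *
print(delta([.522,-.326,.2108],.105))
E
```

```text
t: 25.3
ft_force: [0.1, 0.3, -1.7]
t: 25.7
tcp_pos: [0.5169, -0.3267, 0.2742]
orientation: [-0.0, 0.999, 0.052, -0.0]
ft_force: [-0.5, 0.9, -1.6]
grip_width: 0.178
grip_force: 59.2
TCPcase [-194. -357.] z f tau [ 2.74157e+02 -1.06000e-01 -1.25000e-01 -2.03200e+00  5.00000e-03
  1.40000e-02 -7.00000e-03] sd [0.95, 0.1, 0.21, 0.02, 0.05, 0.01]
(array([0.51, 0.02, 6.33]), np.float64(-0.1))
```

```bash
python3 -m creep '[[[5,0.3,0,1.5,0],[5,0.5,0,3,0],[5,0.5,0,4.5,0],[5,0.5,0,5.2,0],[5,0.5,0,5.6,0]]]' | egrep '^t:|ft|tcp'; python3 f.py; for i in 1 2 3; do python3 -m creep '[[[5,0,0,0.2,0],[5,0,0,0.2,0]]]' | egrep '^t:'; python3 f.py; done
```

```text
t: 26.4
tcp_pos: [0.5214, -0.3263, 0.2161]
ft_force: [0.4, -0.1, -1.9]
TCPcase [-189.  -358.6] z f tau [ 2.17479e+02 -2.15000e-01 -5.70000e-02 -2.05600e+00 -3.60000e-02
  4.00000e-02 -2.00000e-02] sd [0.53, 0.35, 0.49, 0.01, 0.03, 0.02]
t: 26.8
TCPcase [-189.1 -358.4] z f tau [ 2.16374e+02 -1.24000e-01 -4.98000e-01 -1.87100e+00  4.00000e-03
  4.60000e-02  1.40000e-02] sd [0.31, 0.37, 0.2, 0.02, 0.02, 0.04]
t: 27.2
TCPcase [-189.1 -358.3] z f tau [ 2.13968e+02 -5.55000e-01  1.23000e-01 -1.45800e+00 -6.00000e-03
  2.10000e-02 -3.00000e-03] sd [0.34, 0.71, 0.48, 0.04, 0.05, 0.03]
t: 27.6
TCPcase [-189.1 -358.4] z f tau [ 2.11989e+02  6.30000e-02 -1.48000e-01 -1.60200e+00 -9.00000e-03
  3.00000e-02  1.30000e-02] sd [0.2, 0.18, 0.52, 0.03, 0.02, 0.02]
```

```bash
for i in 1 2 3; do python3 -m creep '[[[5,0,0,0.1,0],[5,0,0,0.1,0]]]' | egrep '^t:'; python3 f.py; done
```

```text
t: 28.0
TCPcase [-189.1 -358.3] z f tau [ 2.11083e+02  1.60000e-01  3.01000e-01 -1.15500e+00 -1.10000e-02
  2.10000e-02  2.00000e-03] sd [0.39, 0.56, 0.5, 0.01, 0.02, 0.03]
t: 28.4
TCPcase [-189.1 -358.4] z f tau [ 2.10784e+02 -3.29500e+00  2.05500e+00  5.74700e+00  3.56000e-01
  4.24000e-01  7.70000e-02] sd [0.55, 0.38, 0.34, 0.03, 0.03, 0.04]
t: 28.8
TCPcase [-189.  -358.5] z f tau [ 2.10698e+02 -6.46900e+00  3.85600e+00  1.12700e+01  6.78000e-01
  8.39000e-01  5.90000e-02] sd [0.37, 0.15, 0.6, 0.02, 0.01, 0.02]
```

```bash
python3 -m creep '[[[5,0,0,-0.16,0],[5,0,0,-0.16,0]]]' | egrep '^t:'; python3 f.py; python3 -m creep '[[[25,0,0,-0.16,0],[40,0,0,0,0],[60,0,0,0,0],[60,0,0,0,0],[60,0,0,0,0]]]' ; python3 f.py
```

```text
t: 29.2
TCPcase [-189.  -358.5] z f tau [ 2.1083e+02 -4.6900e-01  4.0900e-01  1.5990e+00  6.1000e-02  2.1000e-02
 -4.0000e-03] sd [0.37, 0.71, 0.42, 0.04, 0.03, 0.02]
t: 29.9
tcp_pos: [0.5218, -0.3267, 0.2106]
orientation: [-0.0, 0.999, 0.052, -0.0]
ft_force: [-0.4, -0.5, -0.9]
grip_width: 0.601
grip_force: 0.0
TCPcase [-189.1 -358.3] z f tau [ 2.10656e+02 -1.20000e-02  1.40000e-02  2.23000e-01 -9.00000e-03
 -1.60000e-02  1.10000e-02] sd [0.47, 0.51, 0.3, 0.04, 0.02, 0.02]
```

Released, with no force left on the hand. I lift straight up and clear of everything, then take a last look.

```bash
python3 -m creep '[[[60,0,0,-2,0],[60,0,0,-5,0],[60,0,0,-9,0],[60,0,0,-13,0],[60,-3,1,-16,0]]]' | egrep '^t:|ft'; python3 -m creep '[[[60,-4,2,0,0],[60,-8,5,0,0],[60,-12,9,0,0],[60,-16,13,0,0],[60,-16,13,0,0]]]'; python3 ring.py; python3 - <<'E'
from h import *
t=arm.get_image("top"); s=arm.get_image("side"); cv2.imwrite("pics/t9.png",t)
a=cv2.resize(t[120:260,215:405],(570,420),interpolation=cv2.INTER_CUBIC); b=cv2.resize(s[160:300,190:380],(570,420),interpolation=cv2.INTER_CUBIC)
cv2.imwrite("pics/c9.png",cv2.resize(np.vstack([a,b]),None,fx=.7,fy=.7))
E
```

```text
t: 30.6
ft_force: [-0.3, -2.0, 0.5]
t: 31.1
tcp_pos: [0.3443, -0.4884, 0.3711]
orientation: [0.001, 0.999, 0.049, -0.0]
ft_force: [0.3, 0.8, 0.2]
grip_width: 0.599
grip_force: 0.0
side [278, 248, 13, 9, 52] bbox centre [-69.3 -37.2]
```

View pics/c9.png

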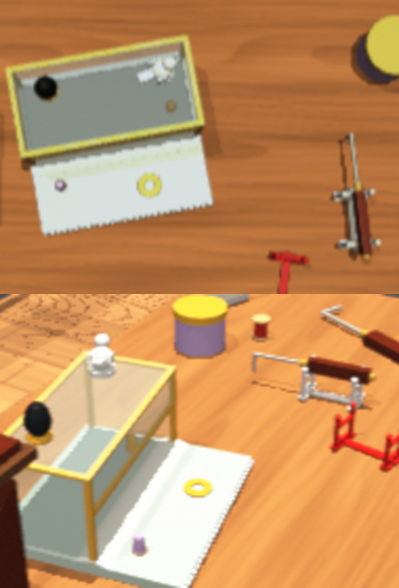

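The collar lies flat in the open on the front of the plate, at crop (149,185) from above and (198,488) from the side. The hook is back on the silver rest, and the thimbles, egg and bird stand where they were.

```bash
python3 -c "
from plant import arm
print(arm.sign_off())"
```

```text
the job is handed in; nothing more can be done
None
```

The job is handed in at about 31 s: the collar lies flat in the open on the front of the glass shelf, the hook is back on its silver rest, and tip force peaked at about 4 N on the glass bead.

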